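Dock the code reader, peel off the empty top tray and show it to the reader

ROBOT

A 6-joint arm with a two-finger parallel gripper is mounted at the origin on the work surface. World frame = base frame: x ahead of the robot, y to its left, z up, the work surface at z = 0. Lengths are in mm, angles in rad, forces in N, time in s.
With the tool pointing down it reaches from about 275 to 750 mm from the base axis. Payload 10.2 kg.
Tool frame: the origin (TCP) lies between the finger pads; the fingertips stand 19 mm ahead of it and the grasp point (between the pads) is the TCP; z points along the fingers, y is the line along which they close (so a half turn about z gives the same grasp; the last joint's range is limited). The gripper opens to 85 mm and grips with 20 to 120 N. Pads are 22 mm wide; open, the fingers measure 114 mm over their backs; the gripper's body (76 mm by 85 mm) begins 54 mm behind the grasp point. The pads swing forward as they close: fully open they stand 13 mm farther back than shut.
Start: joints at [0.94, 0.313, 1.498, -0, 1.331, -0.223], TCP at [208.223, 481.949, 250.294] pointing down, gripper open.
Joint ranges: [-2.94, 2.94], [-0.97, 2.17], [0.19, 2.56], [-1.23, 4.37], [0.02, 3.11], [-2.88, 2.88]. Speed limits (rad/s): [2.39, 2.39, 3.01, 3.14, 3.14, 3.14].

INTERFACE

Orientations are given as a unit quaternion [w, x, y, z].
In Python, from rig import sense, capture, finish_job gives the robot as it stands. The module is installed in compiled form; this text tells all that it offers.
- The arm moves only by the tool move_arm, never from a script. Its argument "moves" is a list of rows, each an object with "turn": the turn, a rotation vector about the tool's x, y, z in rad, a list of three; "translation": the shift along the tool's x, y, z in mm, a list of three; "hand": the opening, from 0 (shut) to 1 (fully open). In form: [{"turn": [wx, wy, wz], "translation": [x, y, z], "hand": hand}, ...]. A call has 1 to 10 rows; each row shifts and turns the commanded pose from where the row before left it, along the tool's axes as they then stand; what a row does not reach is not made up. A row lasts 1/12 s, in which the tool goes at most 41.7 mm and 7.16 degrees, less where a joint would pass 70% of its speed; a pose out of reach is approached as far as the arm can. A call with a gripper value outside its range is refused whole. The fingers move at their own pace and stop on an object; "grip_force" is the grip in N (left out, the last holds). Time passes only in rows, so rows that do not move let the fingers close. It gives the time, the measured TCP pose, the force, the opening and the grip force at its end, in the units of the state.
- sense(): the state, without advancing time (a new reading comes with each control period).
- capture(name): name is "scene" or "top" or "wrist"; returns a dict with "image" (400x640x3 uint8, blue, green, red), "z_map" (400x640 float32, mm along the optical axis (not along the pixel's ray), 0 where there is no reading), "vertical_fov" (degrees; the focal length in pixels is half the picture's height over the tangent of half this angle, whatever the lens; pixels are square), "cx", "cy" (the principal point, pixels), "R" (3x3) and "t" (3): a world point X has camera coordinates R X + t; the wrist camera has in their place "T_tool_cam" (4x4, takes a point from camera to tool coordinates, whose origin is the TCP and whose axes are the flange's). Camera axes: x right, y down, z forward; pixel columns grow to the right and rows downward; lengths in mm; the calibration is good to about 2 mm. The wrist camera is an equidistant fisheye: a pixel r from the principal point sees the ray r / f radians off the axis. A picture is of the moment at which its call begins: read the wrist's pose just before it.
- finish_job(): hands the job in; it is judged then, once.
The state is a dict: "time_s": time; "joints": joint angles; "dq": joint speeds; "tau": joint torques, N m; "eef_pos": TCP position; "ee_rot": TCP orientation; "force": force on the tool from outside, world axes, zero at the start; "wrist_torque": the same for the moment, N m; "grip_width": opening from 0.0 (shut) to 1.0 (fully open); "grip_force": force on a finger pad.
Only numpy, scipy, OpenCV 4.12 (cv2) and the standard library are available. Lean on these libraries where they do the work, as an engineer would, in place of code of your own. Each camera call takes 0.05 s, during which the arm holds its last target. There are 200 camera calls.

TASK

Seat the loose code reader fully home on the two pegs of its dock and let go of it. Then peel the empty top tray off the sticky tray stack: raise it by the upright tab at its corner so that it tilts up while the opposite corner stays down in the nest, and leave the loaded trays below where they are. Finish while holding the tray still in the gripper, roughly level, centred about 10 cm above the window of the docked reader; do not put it down, and leave the other parts on the bench alone.

Things in the scene. Friction and masses are not known exactly. Their poses are not given: they have to be found in the camera images.
- dock: Fixed grey plate, 74 (x) x 114 (y) x 18 mm high. Origin: centre of its underside. Two equal steel pegs on its top, on its y axis at y = +30 and -30 mm, 10 mm thick, 14 mm high (upper 6 mm tapered). The reader belongs flat on its top (reader origin 18 mm above the dock's, long sides parallel, either way round).
- reader: Loose white block 52 (x) x 100 (y) x 50 mm high with a dark window on top, about 0.3 kg, upright on the bench on the robot's side of the dock. Origin: centre of its underside. Two holes, 14 mm wide, 16 mm deep, in its underside on its y axis at y = +30 and -30 mm. Grasp it from above across its 52 mm width (along its x).
- reader_window (a point): Centre of the reader's window, on its top face, 50 mm above its origin.
- stack: The loaded lower trays: black, 190 (x) x 150 (y) mm, 1 kg, loose. Origin: centre of its underside. Nest 180 x 140 mm, its floor 30 mm above the origin, rim 5 mm thick and 12 mm above that floor. Four sprung pads (7 N each) in the long walls, at the end away from the tab, grip the top tray: pulled level it clings; raised at the tab it pivots about the farthest corner and comes free.
- tray: Empty black top tray, six pockets, 174 (x) x 134 (y) x 24 mm, about 0.1 kg, nested in the stack (origin 30 mm above the stack's, axes parallel). Origin: centre of its underside. Upright tab at its (-x, -y) corner: a fin 9 mm thick along the line from the centre through that corner, 97 to 145 mm from the centre, 16 to 50 mm above the underside. Grasp it from above across its thickness.
- tray_tab (a point): Grasp point on the tray's tab, in the middle of its thickness, 128 mm from the tray's centre line and 40 mm above the tray's underside (10 mm below the tab's top). At the start it lies on the robot's side of the stack.
- tray_heel (a point): The tray's bottom corner farthest from the tab, at x = +87, y = +67 mm of the tray, on its underside: the pivot of the peel. While it stays down it is about 30 mm above the stack's origin.
- capacitor: Bystander: loose upright blue capacitor can, 38 mm across, 50 mm high. Origin: centre of its underside.
- transformer: Bystander: loose black and copper transformer, 50 x 60 x 50 mm. Origin: centre of its underside.
- heatsink: Bystander: loose aluminium finned heat sink, 50 x 70 x 32 mm. Origin: centre of its underside.

How it is judged:
By the outcome, as a careful person would: the job done as asked, in the order asked, and still so for the second after the job is handed in, while the arm keeps its last pose, push and grip.
It also fails if it takes over 66 s, if anything falls off the work surface, if the arm or the gripper's body presses on something with over 40 N, if the wrist force passes 120 N, or if a joint passes its speed limit or range.

## Working session

There is one attempt and no reset: what is moved stays moved. The work goes in short steps, Python scripts to look and compute and a tool call to move; the robot and the scene stay as the last step left them, time stands still between calls to the robot, and variables do not carry over. Pictures are saved under pics/ and viewed, at most 10 in all, crops included, and the job is handed in when it is done.

Besides the shell and the picture viewer there is one more tool, called after "Request:" as a command line: name --argument value ..., lists and objects as JSON in quotes. move_arm: Moves the arm, as the interface text tells. Its arguments: {"type":"object","properties":{"moves":{"type":"array","items":{"type":"object","properties":{"turn":{"type":"array","items":{"type":"number"}},"translation":{"type":"array","items":{"type":"number"}},"hand":{"type":"number"}}}},"grip_force":{"type":"number"}},"required":["moves"]}

```bash
mkdir -p pics
python3 - <<'E'
from rig import sense,capture
import cv2,numpy as np,pickle
s=sense();print(s)
for n in("scene","top"):
    c=capture(n);pickle.dump(c,open(n+'.pkl','wb'));cv2.imwrite(f'pics/{n}0.png',c['image'])
    print(n,c['vertical_fov'],c['cx'],c['cy'],c['R'],c['t'])
E
```

```text
{'time_s': 0.0, 'joints': array([ 9.39572225e-01,  3.13436558e-01,  1.49844603e+00,  1.53828524e-05,
        1.33101423e+00, -2.23407775e-01]), 'dq': array([-1.27888347e-03, -1.10122714e-03,  2.72247607e-04, -5.79180305e-05,
       -2.01000550e-03,  7.72588918e-04]), 'tau': array([-2.92188670e-04, -4.12271011e+01, -2.59738612e+01, -2.27049891e-04,
        4.18175507e-03, -2.14848188e-05]), 'eef_pos': array([208.08473337, 481.74110595, 249.73857807]), 'ee_rot': array([-2.77040552e-04,  2.02499815e-01,  9.79282084e-01, -5.90351841e-04]), 'force': array([-0.2326518 ,  0.77355468, -0.67914575]), 'wrist_torque': array([ 0.03107904,  0.02934714, -0.05937788]), 'grip_force': 0.0, 'grip_width': 1.0003425057872812}
scene 47.07758313322422 324.59300663037885 200.18060578659757 [[ 0.87642913  0.4809935   0.02274282]
 [ 0.30600309 -0.51986407 -0.79756094]
 [-0.37179845  0.70596501 -0.60280951]] [-549.75050494 -116.91179875 1232.5094442 ]
top 56.81985133549128 317.0329962298583 197.93610494978282 [[ 0.01302133 -0.99971203  0.02015693]
 [-0.98944753 -0.01579164 -0.14402849]
 [ 0.14430533 -0.01806878 -0.98936823]] [-23.49080984 599.17503943 750.08296185]
```

View pics/top0.png

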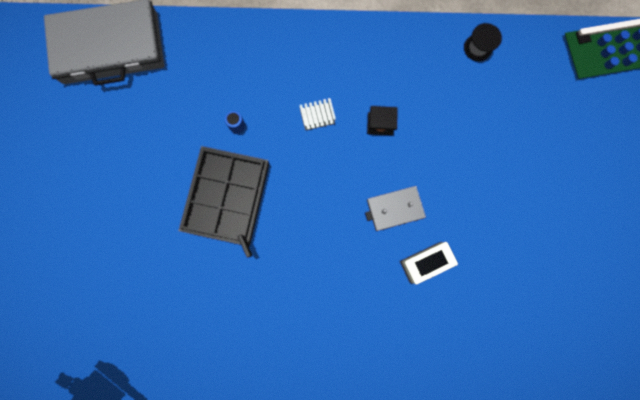

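View pics/scene0.png

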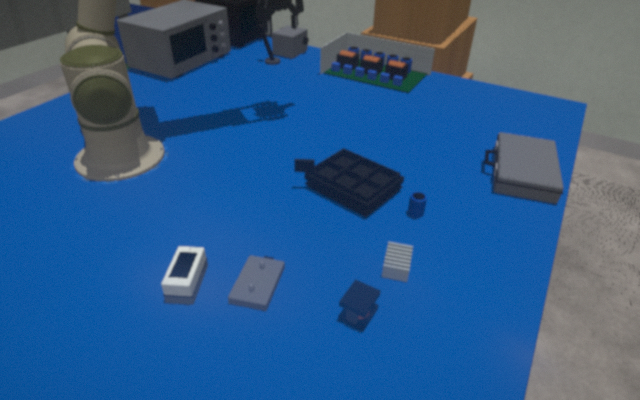

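The top view shows the reader at (430,262), dock at (397,208) with its pegs at (384,211) and (410,204), stack at (225,195) with its tab at (247,245), capacitor (235,121), heatsink (318,114) and transformer (382,120). I'll measure each of these from the depth map.

```bash
cat > h.py <<'E'
import numpy as np,cv2,pickle
def cloud(c):
    f=200/np.tan(np.radians(c['vertical_fov'])/2);z=c['z_map'].astype(float)
    v,u=np.mgrid[:400,:640]
    P=np.stack([(u-c['cx'])/f*z,(v-c['cy'])/f*z,z],-1)
    return (P-c['t'])@c['R'], z>0
def rect(p):
    return cv2.minAreaRect((p[:,:2]).astype(np.float32))
E
python3 - <<'E'
from h import *
c=pickle.load(open('top.pkl','rb'));W,ok=cloud(c)
print('bench z',np.median(W[300:330,300:400,2]))
def roi(u0,v0,u1,v1,za,zb,name):
    P=W[v0:v1,u0:u1].reshape(-1,3);k=ok[v0:v1,u0:u1].ravel()&(P[:,2]>za)&(P[:,2]<zb)
    P=P[k];print(name,len(P),np.median(P[:,2]),P.mean(0).round(1),rect(P))
roi(395,235,465,290,40,60,'reader')
roi(355,180,432,238,12,22,'dock')
roi(375,200,392,220,23,40,'pegL');roi(401,195,418,214,23,40,'pegR')
roi(170,140,275,262,28,100,'stackall')
roi(170,140,275,262,36,46,'rim')
roi(170,140,275,262,49,58,'tray top')
roi(235,230,260,262,60,95,'tab')
roi(220,105,250,138,40,60,'cap');roi(362,100,402,140,35,60,'trf');roi(295,95,340,135,20,40,'hs')
h,_=np.histogram(W[140:262,170:275,2],bins=range(-6,100,3));print(h)
im=c['image'];a=cv2.resize(im[140:265,170:280],None,fx=5,fy=5,interpolation=cv2.INTER_CUBIC)[:600]
b=cv2.resize(im[170:295,350:470],None,fx=5,fy=5,interpolation=cv2.INTER_CUBIC)
cv2.imwrite('pics/a.png',a);cv2.imwrite('pics/b.png',b)
E
```

```text
bench z 0.812035752940341
reader 1234 50.9621405472822 [ 466.8 -253.6   50.8] ((466.8447570800781, -255.15982055664062), (52.52267074584961, 99.737548828125), 25.124656677246094)
dock 1656 18.67614606025984 [ 584.6 -191.2   18.6] ((583.7020263671875, -186.36697387695312), (74.0428466796875, 126.31285095214844), 15.725622177124023)
pegL 19 28.76102447877425 [ 577.1 -161.5   28.2] ((577.6216430664062, -161.53448486328125), (10.433425903320312, 21.8115177154541), 23.804447174072266)
pegR 15 30.204859644429416 [ 592.6 -219.8   29.9] ((592.4075927734375, -219.9704132080078), (6.539004802703857, 6.279425144195557), 86.54546356201172)
stackall 6319 35.7991799051451 [601.9 183.6  40.1] ((593.3195190429688, 179.26312255859375), (166.9080047607422, 210.58087158203125), 78.75906372070312)
rim 1720 40.362851426828925 [606.1 182.4  40. ] ((604.8522338867188, 184.80621337890625), (151.45462036132812, 190.15748596191406), 78.72184753417969)
tray top 1054 53.12127570355251 [606.6 186.9  53.1] ((588.9727783203125, 175.83935546875), (158.2944793701172, 202.68370056152344), 78.70919799804688)
tab 139 79.94633741897104 [496.1 129.8  78.2] ((496.1873779296875, 130.93081665039062), (47.72690200805664, 9.525843620300293), 26.06853675842285)
cap 246 50.65606654412166 [770.3 170.2  50.2] ((771.6103515625, 170.7789764404297), (37.17865753173828, 35.93778991699219), 72.08206176757812)
trf 661 50.51123472634896 [ 781.3 -159.1   50. ] ((782.8386840820312, -159.6864776611328), (60.1395149230957, 51.124732971191406), 87.97147369384766)
hs 374 31.876011219453943 [797.8 -15.1  30.6] ((798.4093627929688, -13.624641418457031), (51.15498352050781, 70.08948516845703), 14.548404693603516)
[  34 2036 3965  288    0    8   51   28    0    0   10   65  514 2717
  768  354  538  131  231  505  347   25    3    6    6    1    8    7
   64   43    1    0    0    0    0]
```

View pics/b.png

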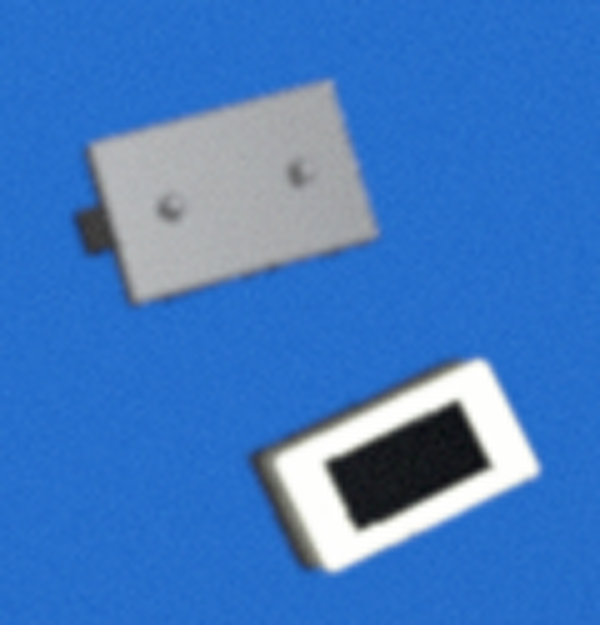

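```bash
cat >> h.py <<'E'
def ray(c,u,v,z):
    f=200/np.tan(np.radians(c['vertical_fov'])/2)
    d=c['R'].T@np.array([(u-c['cx'])/f,(v-c['cy'])/f,1]);o=-c['R'].T@c['t']
    return (o+d*(z-o[2])/d[2])[:2]
def fit(W,ok,box,za,zb,open_=0):
    u0,v0,u1,v1=box;m=np.zeros(ok.shape,np.uint8)
    m[v0:v1,u0:u1]=(ok&(W[...,2]>za)&(W[...,2]<zb))[v0:v1,u0:u1]
    if open_: m=cv2.morphologyEx(m,cv2.MORPH_CLOSE,np.ones((9,9)));m=cv2.morphologyEx(m,cv2.MORPH_OPEN,cv2.getStructuringElement(cv2.MORPH_ELLIPSE,(open_,open_)))
    cs,_=cv2.findContours(m,0,2);cn=max(cs,key=cv2.contourArea)[:,0]
    zz=np.median(W[...,2][m>0]);P=np.array([ray(CAM,u,v,zz) for u,v in cn],np.float32)
    M=cv2.moments(P.reshape(-1,1,2));return np.array(cv2.minAreaRect(P)[0]),cv2.minAreaRect(P)[1:],(M['m10']/M['m00'],M['m01']/M['m00'])
CAM=None
E
python3 - <<'E'
import h;from h import *
c=pickle.load(open('top.pkl','rb'));h.CAM=c;W,ok=cloud(c)
print(fit(W,ok,(355,180,432,238),12,40,21))
print(fit(W,ok,(395,235,465,290),40,60,9))
cr=[ray(c,350+u/5-.4,170+v/5-.4,18.7) for u,v in((90,143),(333,80),(378,236),(135,302))];print(np.mean(cr,0),cr)
a=ray(c,350+173/5-.4,170+207/5-.4,32);b=ray(c,350+300/5-.4,170+173/5-.4,32);print(a,b,(a+b)/2,np.linalg.norm(a-b),np.degrees(np.arctan2(*(a-b)[::-1]))-90)
E
```

```text
(array([ 584.27459717, -188.92782593]), ((73.74369812011719, 119.62767791748047), 15.575589179992676), (584.9539264542792, -190.0735226508817))
(array([ 467.00769043, -253.54824829]), ((52.85539245605469, 100.87934875488281), 25.26601791381836), (467.08912986856683, -253.91221045958144))
[ 584.4107032  -191.59364926] [array([ 604.28704445, -127.57737617]), array([ 634.52417062, -236.84213352]), array([ 564.75089635, -255.04735803]), array([ 534.08070139, -146.90772933])]
[ 574.76436985 -161.51458535] [ 590.54961719 -217.40012994] [ 582.65699352 -189.45735765] 58.072094221536034 15.77268918095669
```

Request:
move_arm --moves '[{"turn": [0,0,0.115],"translation": [0,0,0],"hand": 1},{"turn": [0,0,0.115],"translation": [0,0,0],"hand": 1},{"turn": [0,0,0.115],"translation": [0,0,0],"hand": 1},{"turn": [0,0,0.115],"translation": [0,0,0],"hand": 1},{"turn": [0,0,0.115],"translation": [0,0,0],"hand": 1},{"turn": [0,0,0.115],"translation": [0,0,0],"hand": 1},{"turn": [0,0,0.035],"translation": [0,0,0],"hand": 1}]'

```text
time_s: 0.68
eef_pos: [208.1, 481.8, 250.0]
ee_rot: [-0.0, 0.539, 0.842, -0.0]
force: [0.1, 0.1, -0.6]
grip_width: 1.004
grip_force: 0.0
```

Request:
move_arm --moves '[{"turn": [0,0,0],"translation": [-38.8,-3.6,2],"hand": 1},{"turn": [0,0,0],"translation": [-38.8,-3.6,2],"hand": 1},{"turn": [0,0,0],"translation": [-38.8,-3.6,2],"hand": 1},{"turn": [0,0,0],"translation": [-38.8,-3.6,2],"hand": 1},{"turn": [0,0,0],"translation": [-38.8,-3.6,2],"hand": 1},{"turn": [0,0,0],"translation": [-38.8,-3.6,2],"hand": 1},{"turn": [0,0,0],"translation": [-38.8,-3.6,2],"hand": 1},{"turn": [0,0,0],"translation": [-38.8,-3.6,2],"hand": 1},{"turn": [0,0,0],"translation": [-38.8,-3.6,2],"hand": 1},{"turn": [0,0,0],"translation": [-38.8,-3.6,2],"hand": 1}]'

```text
time_s: 1.52
eef_pos: [340.2, 113.5, 230.2]
ee_rot: [0.0, 0.537, 0.844, 0.0]
force: [1.2, 1.0, -0.3]
grip_width: 1.001
grip_force: 0.0
```

Request:
move_arm --moves '[{"turn": [0,0,0],"translation": [-38.8,-3.6,4],"hand": 1},{"turn": [0,0,0],"translation": [-38.8,-3.6,4],"hand": 1},{"turn": [0,0,0],"translation": [-38.8,-3.6,4],"hand": 1},{"turn": [0,0,0],"translation": [-38.8,-3.6,4],"hand": 1},{"turn": [0,0,0],"translation": [-38.8,-3.6,4],"hand": 1},{"turn": [0,0,0],"translation": [-38.8,-3.6,4],"hand": 1},{"turn": [0,0,0],"translation": [-38.8,-3.6,4],"hand": 1},{"turn": [0,0,0],"translation": [-38.8,-3.6,4],"hand": 1},{"turn": [0,0,0],"translation": [-38.8,-3.6,4],"hand": 1},{"turn": [0,0,0],"translation": [-38.8,-3.6,4],"hand": 1}]'

```text
time_s: 2.35
eef_pos: [472.3, -253.3, 189.7]
ee_rot: [-0.0, 0.537, 0.844, 0.0]
force: [-0.5, 0.2, 0.7]
grip_width: 1.003
grip_force: 0.0
```

```bash
cat >> h.py <<'E'
from scipy.spatial.transform import Rotation as Ro
def pose(s):
    q=np.array(s['ee_rot']);return np.array(s['eef_pos']),Ro.from_quat(q[[1,2,3,0]]).as_matrix()
def wcloud(c,p,R):
    f=200/np.tan(np.radians(c['vertical_fov'])/2)
    v,u=np.mgrid[:400,:640];x=(u-c['cx']);y=(v-c['cy']);r=np.hypot(x,y)+1e-9;th=r/f
    z=c['z_map'].astype(float);t=np.tan(np.minimum(th,1.5))
    C=np.stack([x/r*t*z,y/r*t*z,z],-1)
    T=c['T_tool_cam'];return (C@T[:3,:3].T+T[:3,3])@R.T+p, z>0
def to(pt,yaw=None):
    from rig import sense
    p,R=pose(sense());d=R.T@(np.array(pt)-p);y=np.degrees(np.arctan2(R[1,1],R[0,1]))
    print('pos',p.round(1),'tooly yaw',y.round(2),'z',R[:,2].round(3),'d_tool',d.round(1))
E
python3 - <<'E'
from h import *;from rig import *
s=sense();p,R=pose(s);c=capture('wrist');pickle.dump((c,p,R),open('w1.pkl','wb'));cv2.imwrite('pics/w1.png',c['image'])
print(c['vertical_fov'],c['cx'],c['cy'],c['T_tool_cam'].round(3).tolist())
W,ok=wcloud(c,p,R)
for za,zb in((42,58),(12,24),(25,40)):
    k=ok&(W[...,2]>za)&(W[...,2]<zb)&(W[...,1]<-80)&(W[...,0]>380); print(za,k.sum(),rect(W[k]),W[k].mean(0),np.median(W[k][:,2]))
to([467,-254,33])
E
```

```text
65.70646984690485 322.06341245562623 198.18459072238377 [[-0.001, -0.951, -0.308, 78.354], [1.0, -0.001, -0.001, 0.151], [0.001, -0.308, 0.951, -124.985], [0.0, 0.0, 0.0, 1.0]]
42 7509 ((718.8341064453125, -230.38453674316406), (216.7314910888672, 592.2108154296875), 83.08659362792969) [ 518.81655962 -235.63115079   51.22936157] 51.444812233459515
12 7333 ((605.7625122070312, -179.82296752929688), (377.54656982421875, 126.14826202392578), 15.320466041564941) [ 592.21360041 -188.40335885   18.81856413] 19.154853934268317
25 364 ((600.3317260742188, -189.2621612548828), (359.55816650390625, 68.91927337646484), 8.006654739379883) [ 623.47417915 -182.646676     31.07179446] 30.621113989389713
pos [ 473.4 -258.7  188.4] tooly yaw 24.89 z [-0.    -0.001 -1.   ] d_tool [  7.2  -3.7 155.4]
```

View pics/w1.png

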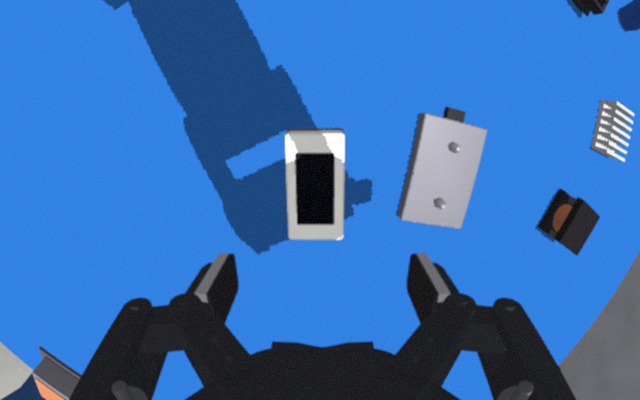

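The wrist view clearly shows the reader at (315,185) and the dock at (443,170), with pegs at (454,147) and (440,203). The arm was still settling when I took it, so I'll measure again at rest.

```bash
cat >> h.py <<'E'
def wray(c,p,R,u,v,z):
    f=200/np.tan(np.radians(c['vertical_fov'])/2);x=u-c['cx'];y=v-c['cy'];r=np.hypot(x,y);th=r/f
    d=np.array([x/r*np.sin(th),y/r*np.sin(th),np.cos(th)]);T=c['T_tool_cam'];d=R@T[:3,:3]@d;o=R@T[:3,3]+p
    return (o+d*(z-o[2])/d[2])[:2]
E
python3 - <<'E'
from h import *;from rig import *
s=sense();p,R=pose(s);print(p,s['dq'].round(3));c=capture('wrist');pickle.dump((c,p,R),open('w2.pkl','wb'))
W,ok=wcloud(c,p,R)
def g(box,za,zb,n,op=0):
    u0,v0,u1,v1=box;m=np.zeros(ok.shape,np.uint8);m[v0:v1,u0:u1]=(ok&(W[...,2]>za)&(W[...,2]<zb))[v0:v1,u0:u1]
    if op:m=cv2.morphologyEx(cv2.morphologyEx(m,cv2.MORPH_CLOSE,np.ones((15,15))),cv2.MORPH_OPEN,np.ones((op,op)))
    k=m>0;P=W[k];P=P[(P[:,2]>za)&(P[:,2]<zb)];print(n,k.sum(),rect(P),P.mean(0).round(2),np.median(P[:,2]))
g((275,120,360,250),42,58,'reader');g((390,100,495,238),12,24,'dock',31)
g((440,135,470,160),27,40,'p1');g((425,190,455,215),27,40,'p2')
cv2.imwrite('pics/w2.png',cv2.resize(c['image'][90:240,270:500],None,fx=3.4,fy=3.4,interpolation=cv2.INTER_CUBIC))
to([467,-254,33])
E
```

```text
[ 473.37592185 -258.71767086  188.43398061] [ 0.062 -0.067  0.112  0.009 -0.025  0.086]
reader 6342 ((465.155517578125, -254.46246337890625), (52.79975128173828, 99.91728973388672), 25.29118537902832) [ 464.35 -251.91   51.49] 51.56390692224785
dock 6928 ((582.5145874023438, -188.03927612304688), (75.21116638183594, 122.22529602050781), 15.967032432556152) [ 579.88 -190.51   19.11] 19.201943624356176
p1 66 ((574.4089965820312, -163.583251953125), (7.3477654457092285, 9.482626914978027), 15.313297271728516) [ 574.38 -163.35   30.49] 30.607436916126844
p2 61 ((590.6766357421875, -219.45516967773438), (8.8465576171875, 6.7147216796875), 45.916664123535156) [ 590.27 -219.83   30.66] 30.340954836248613
pos [ 472.5 -255.5  188.6] tooly yaw 24.87 z [-0.001  0.    -1.   ] d_tool [  3.5  -4.2 155.6]
```

View pics/w2.png

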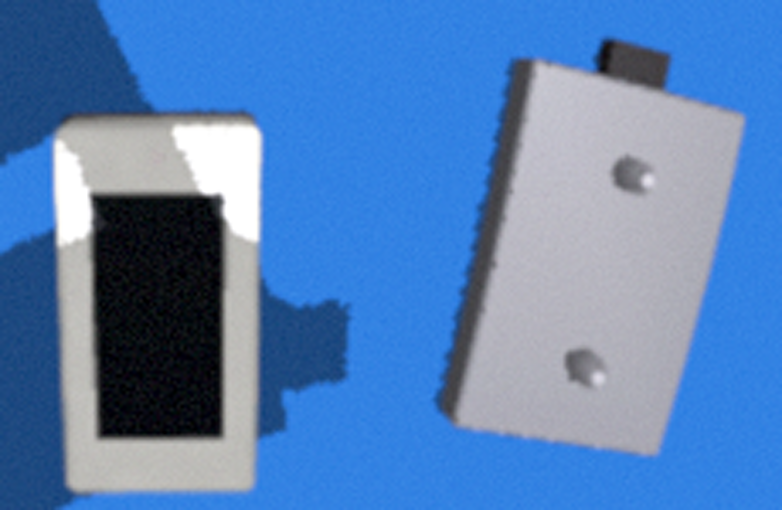

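Request:
move_arm --moves '[{"turn": [0,0,0],"translation": [0.9,-1,20],"hand": 1},{"turn": [0,0,0],"translation": [0.9,-1,20],"hand": 1},{"turn": [0,0,0],"translation": [0.9,-1,20],"hand": 1},{"turn": [0,0,0],"translation": [0.8,-1.2,20],"hand": 1},{"turn": [0,0,0],"translation": [0,0,0],"hand": 1},{"turn": [0,0,0],"translation": [0,0,0],"hand": 1},{"turn": [0,0,0],"translation": [0,0,0],"hand": 1}]'

```text
time_s: 3.03
eef_pos: [467.3, -250.0, 111.5]
ee_rot: [0.001, 0.536, 0.844, -0.0]
force: [0.5, 0.1, 0.1]
grip_width: 1.0
grip_force: 0.0
```

Run:
```python
from h import *;from rig import *
s=sense();p,R=pose(s);print(p,s['dq'].round(3));c=capture('wrist')
W,ok=wcloud(c,p,R);L=(W-p)@R
k=ok&(abs(W[...,2]-51)<4)&(np.hypot(W[...,0]-467,W[...,1]+254)<62);print(rect(W[k]),W[k].mean(0),np.median(W[k][:,2]))
# edges in reader frame
a=np.radians(25.2);x=np.array([np.cos(a),np.sin(a)]);y=np.array([-x[1],x[0]])
P=W[k][:,:2]
for e in(x,y): q=np.percentile(P@e,[.5,99.5]);print(q,q.mean(),np.ptp(q))
to([467,-254,33])
```

```text
[ 467.33497635 -250.0367236   111.53115   ] [-0.001 -0.009 -0.008 -0.001 -0.002 -0.   ]
((465.363037109375, -254.0549774169922), (52.543182373046875, 99.58647155761719), 25.488615036010742) [ 463.25446191 -249.50090056   51.55932542] 51.623239168182174
[287.2864698  338.55085465] 312.9186622267248 51.264384854428386
[-476.40991147 -379.17882332] -427.7943673976919 97.23108815040365
pos [ 467.4 -250.2  111.7] tooly yaw 25.11 z [ 0.002 -0.001 -1.   ] d_tool [-3.1 -2.1 78.7]
```

Request:
move_arm --moves '[{"turn": [0,0,0],"translation": [-1.5,-1.5,14],"hand": 1},{"turn": [0,0,0],"translation": [-1.4,-1.4,20],"hand": 1},{"turn": [0,0,0],"translation": [0,0,20],"hand": 1},{"turn": [0,0,0],"translation": [0,0,15],"hand": 1},{"turn": [0,0,0],"translation": [0,0,10],"hand": 1},{"turn": [0,0,0],"translation": [0,0,0],"hand": 1},{"turn": [0,0,0],"translation": [0,0,0],"hand": 0.5},{"turn": [0,0,0],"translation": [0,0,0],"hand": 0.4},{"turn": [0,0,0],"translation": [0,0,0],"hand": 0.4},{"turn": [0,0,0],"translation": [0,0,0],"hand": 0.4}]' --grip_force 50

```text
time_s: 3.92
eef_pos: [466.0, -254.3, 32.7]
ee_rot: [0.001, 0.537, 0.844, -0.0]
force: [-1.2, -0.7, 7.1]
grip_width: 0.598
grip_force: 53.7
```

Request:
move_arm --moves '[{"turn": [0,0,0],"translation": [0,0,0],"hand": 0.4},{"turn": [0,0,0],"translation": [0,0,0],"hand": 0.4},{"turn": [0,0,0],"translation": [0,0,0],"hand": 0.4}]'

```text
time_s: 4.17
eef_pos: [466.0, -254.3, 32.6]
ee_rot: [0.001, 0.537, 0.844, -0.0]
force: [-2.0, 1.2, 5.9]
grip_width: 0.601
grip_force: 53.7
```

Request:
move_arm --moves '[{"turn": [0,0,0],"translation": [0,0,-15],"hand": 0.4},{"turn": [0,0,0],"translation": [0,0,-25],"hand": 0.4},{"turn": [0,0,0],"translation": [0,0,-25],"hand": 0.4},{"turn": [0,0,0.055],"translation": [0,0,-15],"hand": 0.4},{"turn": [0,0,0.055],"translation": [0,0,0],"hand": 0.4},{"turn": [0,0,0.055],"translation": [0,0,0],"hand": 0.4},{"turn": [0,0,0],"translation": [0,0,0],"hand": 0.4},{"turn": [0,0,0],"translation": [0,0,0],"hand": 0.4},{"turn": [0,0,0],"translation": [0,0,0],"hand": 0.4}]'

```text
time_s: 4.92
eef_pos: [465.3, -253.7, 111.1]
ee_rot: [-0.0, 0.604, 0.797, 0.0]
force: [-0.0, 0.3, -3.5]
grip_width: 0.603
grip_force: 53.8
```

Run:
```python
from h import *;from rig import *
s=sense();p,R=pose(s);print(s['force'],s['grip_width']);c=capture('wrist');t=capture('top')
pickle.dump((c,p,R,t),open('w3.pkl','wb'))
a=np.vstack([cv2.resize(c['image'],None,fx=1,fy=1)[:400],])
cv2.imwrite('pics/w3.png',c['image'])
W,ok=cloud(t);k=ok&(W[...,2]>p[2]+12)&(W[...,2]<p[2]+24)&(np.hypot(W[...,0]-467,W[...,1]+254)<75);print('top reader',k.sum(), rect(W[k]) if k.sum()>10 else '')
to([584,-190.8,103])
```

```text
[-0.03424392  0.34671419 -3.47485616] 0.6030156513352113
top reader 607 ((464.3383483886719, -226.69113159179688), (58.77720642089844, 53.54483413696289), 26.282548904418945)
pos [ 465.4 -253.8  111.1] tooly yaw 15.7 z [-0.  0. -1.] d_tool [ 28.5 131.2   8.1]
```

View pics/w3.png

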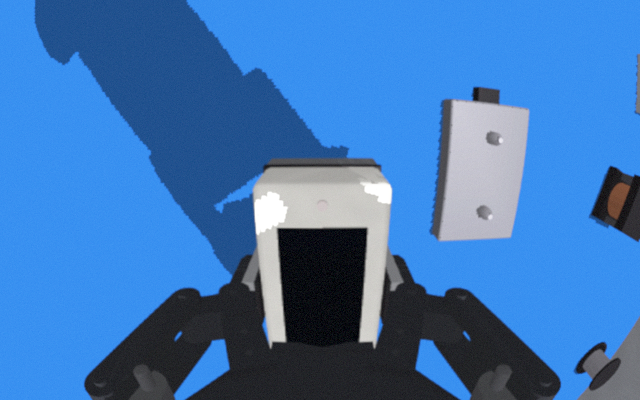

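The held reader's front edge is at row 168, and the pegs show at (495,138) and (486,212). Next I'll get both in tool coordinates.

Run:
```python
from h import *
c,p,R,t=pickle.load(open('w3.pkl','rb'));W,ok=wcloud(c,p,R);L=(W-p)@R
k=np.zeros(ok.shape,bool);k[150:345,240:400]=1;k&=ok&(L[...,2]<-8)&(L[...,2]>-26)&(abs(L[...,1])<32)
P=L[k];print('z',np.median(P[:,2]),'x',np.percentile(P[:,0],[.5,50,99,99.5,99.9]),'y',np.percentile(P[:,1],[.5,99.5]))
# front edge line per y
for y in(-20,-10,0,10,20):
    q=P[abs(P[:,1]-y)<3];print(y,np.percentile(q[:,0],99.5).round(1))
# side edges per x
for x in(0,10,20,30,40):
    q=P[abs(P[:,0]-x)<3];print('x',x,np.percentile(q[:,1],[1,99]).round(1))
for b in((480,125,512,155),(470,198,502,228)):
    m=np.zeros(ok.shape,bool);m[b[1]:b[3],b[0]:b[2]]=1;m&=ok&(W[...,2]>27)&(W[...,2]<40)
    print('peg',m.sum(),L[m].mean(0),W[m].mean(0),W[m].min(0),W[m].max(0))
# dock edges
a=np.radians(15.7);e1=np.array([np.cos(a),np.sin(a)]);e2=np.array([-e1[1],e1[0]])
m=np.zeros(ok.shape,bool);m[80:250,425:540]=1;m&=ok&(abs(W[...,2]-19)<4);Q=W[m][:,:2]
print('z',np.median(W[m][:,2]),'x',np.percentile(Q@e1,[.3,99.7]),'y',np.percentile((Q@e2)[abs(Q@e1-508+0)<60],[.3,99.7]))
v=np.zeros(0)
for o in(-25,25): 
    q=Q[abs(Q@e1-(584*e1[0]-190.8*e1[1])-o)<6]@e2;print(o,np.percentile(q,[.5,99.5]))
print('nominal',np.array([584,-190.8])@e1,np.array([584,-190.8])@e2)
```

```text
z -18.98785956222426 x [-26.26530779  18.90903345  49.66617945  49.76829156  49.93672944] y [-29.70672681  29.4063313 ]
-20 49.8
-10 49.8
0 49.7
10 49.7
20 49.8
x 0 [-27.2  27.3]
x 10 [-31.5  31.3]
x 20 [-25.  25.]
x 30 [-24.9  25.1]
x 40 [-24.9  24.8]
peg 110 [ 57.77441917 129.2543663   80.71198507] [ 574.0281715  -162.9769911    30.41245415] [ 570.63974714 -167.7801345    27.03021379] [ 578.07199472 -158.1173018    34.31372262]
peg 96 [ -1.64741585 129.44349899  80.657009  ] [ 590.32473236 -220.12079727   30.44057912] [ 587.43617431 -224.76754198   27.01182963] [ 595.45621127 -216.01566172   34.49147795]
z 19.201260753867388 x [472.86222259 546.56067922] y [-398.518251  -285.8128049]
-25 [-398.36842528 -285.98303491]
25 [-398.34045984 -286.05378518]
nominal 510.5814148208688 -341.71224566807655
```

Request:
move_arm --moves '[{"turn": [0,0,0],"translation": [6.3,25.2,0],"hand": 0.4},{"turn": [0,0,0],"translation": [8,30,0],"hand": 0.4},{"turn": [0,0,0],"translation": [8,35,0],"hand": 0.4},{"turn": [0,0,0],"translation": [6,25,8],"hand": 0.4},{"turn": [0,0,0],"translation": [0,15,8],"hand": 0.4},{"turn": [0,0,0],"translation": [0,0,8],"hand": 0.4},{"turn": [0,0,0],"translation": [0,0,8],"hand": 0.4},{"turn": [0,0,0],"translation": [0,0,8],"hand": 0.4},{"turn": [0,0,0],"translation": [0,0,0],"hand": 0.4},{"turn": [0,0,0],"translation": [0,0,0],"hand": 0.4}]'

```text
time_s: 5.85
eef_pos: [582.5, -191.9, 71.0]
ee_rot: [-0.0, 0.605, 0.797, -0.0]
force: [0.3, -0.9, -2.6]
grip_width: 0.602
grip_force: 54.1
```

Run:
```python
from h import *;from rig import *
to([583,-191.6,68]);print(sense()['force'],sense()['dq'].round(3))
```

```text
pos [ 582.5 -191.9   71. ] tooly yaw 15.6 z [-0.001  0.    -1.   ] d_tool [0.1 0.5 3. ]
[ 0.29535739 -0.87587456 -2.62813637] [ 0.001 -0.015 -0.02   0.001  0.003  0.001]
```

Request:
move_arm --moves '[{"turn": [0,0,0],"translation": [0.4,0.7,3],"hand": 0.4},{"turn": [0,0,0],"translation": [0,0,3],"hand": 0.4},{"turn": [0,0,0],"translation": [0,0,3],"hand": 0.4},{"turn": [0,0,0],"translation": [0,0,0],"hand": 0.4},{"turn": [0,0,0],"translation": [0,0,0],"hand": 0.4}]'

```text
time_s: 6.27
eef_pos: [583.7, -190.9, 62.2]
ee_rot: [-0.0, 0.604, 0.797, -0.0]
force: [-0.9, -0.1, -3.3]
grip_width: 0.605
grip_force: 54.2
```

Request:
move_arm --moves '[{"turn": [0,0,0],"translation": [0,0,2],"hand": 0.4},{"turn": [0,0,0],"translation": [0,0,2],"hand": 0.4},{"turn": [0,0,0],"translation": [0,0,2],"hand": 0.4},{"turn": [0,0,0],"translation": [0,0,2],"hand": 0.4},{"turn": [0,0,0],"translation": [0,0,2],"hand": 0.4},{"turn": [0,0,0],"translation": [0,0,0],"hand": 0.4},{"turn": [0,0,0],"translation": [0,0,0],"hand": 0.4}]'

```text
time_s: 6.85
eef_pos: [583.7, -190.9, 52.2]
ee_rot: [-0.0, 0.604, 0.797, -0.0]
force: [-1.0, 0.4, -3.3]
grip_width: 0.602
grip_force: 54.2
```

Request:
move_arm --moves '[{"turn": [0,0,0],"translation": [0,0,1],"hand": 0.4},{"turn": [0,0,0],"translation": [0,0,1],"hand": 0.4},{"turn": [0,0,0],"translation": [0,0,0.5],"hand": 0.4},{"turn": [0,0,0],"translation": [0,0,0],"hand": 0.4},{"turn": [0,0,0],"translation": [0,0,0],"hand": 0.4}]'

```text
time_s: 7.27
eef_pos: [583.9, -190.9, 50.7]
ee_rot: [0.0, 0.604, 0.797, -0.0]
force: [-4.8, 2.0, 5.9]
grip_width: 0.599
grip_force: 55.0
```

Request:
move_arm --moves '[{"turn": [0,0,0],"translation": [0,0,0],"hand": 0.8},{"turn": [0,0,0],"translation": [0,0,0],"hand": 0.9},{"turn": [0,0,0],"translation": [0,0,0],"hand": 1},{"turn": [0,0,0],"translation": [0,0,0],"hand": 1},{"turn": [0,0,0],"translation": [0,0,-10],"hand": 1},{"turn": [0,0,0],"translation": [0,0,-30],"hand": 1},{"turn": [0,0,0],"translation": [0,0,-40],"hand": 1},{"turn": [0,0,0],"translation": [0,0,-40],"hand": 1},{"turn": [0,0,0],"translation": [0,0,0],"hand": 1},{"turn": [0,0,0],"translation": [0,0,0],"hand": 1}]'

```text
time_s: 8.1
eef_pos: [584.6, -191.3, 172.9]
ee_rot: [0.003, 0.604, 0.797, 0.0]
force: [-0.1, 1.1, -0.9]
grip_width: 1.001
grip_force: 0.0
```

Run:
```python
from h import *;from rig import *
s=sense();p,R=pose(s);print(s['dq'].round(3));c=capture('wrist')
W,ok=wcloud(c,p,R)
k=ok&(W[...,2]>60)&(W[...,2]<80)&(np.hypot(W[...,0]-583,W[...,1]+191)<62);print(rect(W[k]));P=W[k]
A=np.c_[P[:,:2]-[583,-191],np.ones(len(P))];print(np.linalg.lstsq(A,P[:,2],rcond=None)[0],np.median(P[:,2]))
to([490.1,128.1,150])
```

```text
[-0.002  0.054  0.063 -0.002 -0.017  0.001]
((583.3922119140625, -190.81655883789062), (52.39338684082031, 100.06106567382812), 16.08226203918457)
[ 3.96184804e-04 -3.97359752e-03  6.95265382e+01] 69.59193843124983
pos [ 583.8 -190.9  170.6] tooly yaw 15.64 z [ 0.001 -0.001 -1.   ] d_tool [332.4  -4.3  20.3]
```

Request:
move_arm --moves '[{"turn": [0,0,0.124],"translation": [0,0,0],"hand": 1},{"turn": [0,0,0.124],"translation": [0,0,0],"hand": 1},{"turn": [0,0,0.124],"translation": [0,0,0],"hand": 1},{"turn": [0,0,0.124],"translation": [0,0,0],"hand": 1},{"turn": [0,0,0.124],"translation": [0,0,0],"hand": 1},{"turn": [0,0,0.124],"translation": [0,0,0],"hand": 1},{"turn": [0,0,0.124],"translation": [0,0,0],"hand": 1},{"turn": [0,0,0.124],"translation": [0,0,0],"hand": 1},{"turn": [0,0,0.124],"translation": [0,0,0],"hand": 1},{"turn": [0,0,0.124],"translation": [0,0,0],"hand": 1}]'

```text
time_s: 8.98
eef_pos: [583.2, -190.6, 168.2]
ee_rot: [-0.001, 0.956, 0.294, -0.001]
force: [-0.2, 0.3, -0.5]
grip_width: 0.997
grip_force: 0.0
```

Request:
move_arm --moves '[{"turn": [0,0,0.072],"translation": [0,0,0],"hand": 1},{"turn": [0,0,0.072],"translation": [0,0,0],"hand": 1},{"turn": [0,0,0],"translation": [7,-38,0],"hand": 1},{"turn": [0,0,0],"translation": [7,-38,0],"hand": 1},{"turn": [0,0,0],"translation": [7,-38,0],"hand": 1},{"turn": [0,0,0],"translation": [7,-38,0],"hand": 1},{"turn": [0,0,0],"translation": [7,-38,0],"hand": 1},{"turn": [0,0,0],"translation": [7,-38,0],"hand": 1},{"turn": [0,0,0],"translation": [7,-38,0],"hand": 1},{"turn": [0,0,0],"translation": [7,-38,0],"hand": 1}]'

```text
time_s: 9.82
eef_pos: [497.6, 108.0, 168.6]
ee_rot: [-0.0, 0.974, 0.228, -0.001]
force: [0.8, 0.4, 0.1]
grip_width: 1.002
grip_force: 0.0
```

Request:
move_arm --moves '[{"turn": [0,0,0],"translation": [0,-10,0],"hand": 1},{"turn": [0,0,0],"translation": [0,0,0],"hand": 1},{"turn": [0,0,0],"translation": [0,0,0],"hand": 1},{"turn": [0,0,0],"translation": [0,0,0],"hand": 1},{"turn": [0,0,0],"translation": [0,0,0],"hand": 1}]'

```text
time_s: 10.23
eef_pos: [495.0, 114.1, 169.4]
ee_rot: [0.0, 0.974, 0.227, -0.0]
force: [0.2, 1.1, -0.4]
grip_width: 1.0
grip_force: 0.0
```

Run:
```python
from h import *;from rig import *
s=sense();p,R=pose(s);print(s['joints'].round(2),s['dq'].round(3));c=capture('wrist');pickle.dump((c,p,R),open('w4.pkl','wb'));cv2.imwrite('pics/w4.png',c['image'])
W,ok=wcloud(c,p,R)
k=ok&(W[...,2]>72)&(W[...,2]<90)&(np.hypot(W[...,0]-493,W[...,1]-130)<50);print(k.sum(),rect(W[k]),W[k].mean(0),np.median(W[k][:,2]))
to([490.1,128.1,70])
```

```text
[-0.    0.36  1.66 -0.    1.12  1.11] [ 0.001 -0.004 -0.001  0.002  0.     0.001]
832 ((495.8582763671875, 132.2671356201172), (47.83805847167969, 9.715446472167969), 25.845600128173828) [497.49907303 132.73447184  80.82455297] 81.13677734038603
pos [495.  114.2 169.5] tooly yaw -63.76 z [-0. -0. -1.] d_tool [  1.8 -14.6  99.5]
```

View pics/w4.png

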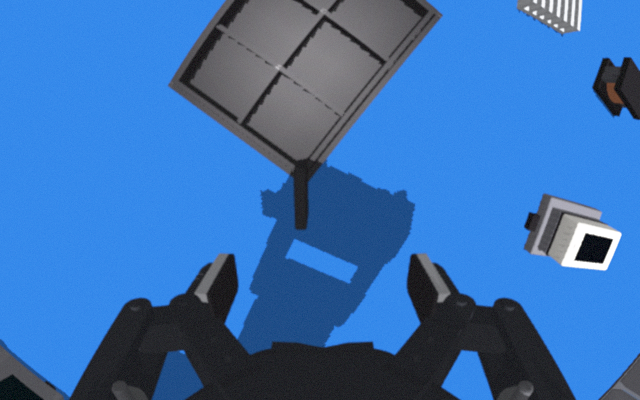

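The fin's top runs from (305,165) to (300,228), tray behind it, and the reader sits docked at right. I'll go down onto the tab.

Request:
move_arm --moves '[{"turn": [0,0,0],"translation": [0.9,-8,5],"hand": 1},{"turn": [0,0,0],"translation": [0.9,-7.4,10],"hand": 1},{"turn": [0,0,0],"translation": [0,0,20],"hand": 1},{"turn": [0,0,0],"translation": [0,0,20],"hand": 1},{"turn": [0,0,0],"translation": [0,0,20],"hand": 0.8},{"turn": [0,0,0],"translation": [0,0,14],"hand": 0.6},{"turn": [0,0,0],"translation": [0,0,10],"hand": 0.4},{"turn": [0,0,0],"translation": [0,0,0],"hand": 0.3},{"turn": [0,0,0],"translation": [0,0,0],"hand": 0.3}]' --grip_force 80

```text
time_s: 11.03
eef_pos: [489.2, 130.2, 70.6]
ee_rot: [-0.0, 0.974, 0.228, -0.0]
force: [0.4, -0.6, 0.3]
grip_width: 0.308
grip_force: 0.0
```

Run:
```python
from h import *;from rig import *
s=sense();p,R=pose(s);print(s['dq'].round(3),s['force'],s['grip_width']);c=capture('wrist')
W,ok=wcloud(c,p,R);L=(W-p)@R
k=ok&(W[...,2]>75)&(W[...,2]<86)&(np.hypot(W[...,0]-493,W[...,1]-130)<45)&(abs(L[...,1])<10);print(k.sum(),rect(L[k]) if k.sum()>5 else '')
to([489.8,128.8,70])
```

```text
[-0.001 -0.022 -0.016  0.001  0.007 -0.   ] [ 0.35044021 -0.64491391  0.32110391] 0.3075533749927964
1992 ((7.066038131713867, 1.1711349487304688), (9.286059379577637, 48.535362243652344), 89.58702087402344)
pos [489.7 130.1  71.2] tooly yaw -63.65 z [ 0.001  0.    -1.   ] d_tool [-0.5  1.3  1.2]
```

Request:
move_arm --moves '[{"turn": [0,0,0],"translation": [0,1.1,1],"hand": 0.25},{"turn": [0,0,0],"translation": [0,0,0],"hand": 0.2},{"turn": [0,0,0],"translation": [0,0,0],"hand": 0.1},{"turn": [0,0,0],"translation": [0,0,0],"hand": 0},{"turn": [0,0,0],"translation": [0,0,0],"hand": 0},{"turn": [0,0,0],"translation": [0,0,0],"hand": 0},{"turn": [0,0,0],"translation": [0,0,0],"hand": 0}]'

```text
time_s: 11.67
eef_pos: [490.0, 129.1, 70.5]
ee_rot: [0.0, 0.974, 0.228, 0.0]
force: [-1.8, 0.7, 6.2]
grip_width: 0.091
grip_force: 78.5
```

Request:
move_arm --moves '[{"turn": [0,-0.012,0],"translation": [0.5,0,-2.85],"hand": 0},{"turn": [0,-0.02,0],"translation": [0.85,0,-4.75],"hand": 0},{"turn": [0,-0.02,0],"translation": [0.85,0,-4.75],"hand": 0},{"turn": [0,-0.02,0],"translation": [0.85,0,-4.75],"hand": 0},{"turn": [0,-0.02,0],"translation": [0.85,0,-4.75],"hand": 0},{"turn": [0,-0.02,0],"translation": [0.85,0,-4.75],"hand": 0},{"turn": [0,-0.02,0],"translation": [0.85,0,-4.75],"hand": 0},{"turn": [0,0,0],"translation": [0,0,0],"hand": 0},{"turn": [0,0,0],"translation": [0,0,0],"hand": 0}]' --grip_force 100

```text
time_s: 12.42
eef_pos: [496.6, 132.5, 100.5]
ee_rot: [0.015, 0.972, 0.228, -0.064]
force: [1.7, 1.8, -2.6]
grip_width: 0.091
grip_force: 97.7
```

```bash
cat > ck.py <<'E'
from h import *;from rig import *
s=sense();p,R=pose(s);print('F',s['force'].round(1),'T',s['wrist_torque'].round(2),'j',s['joints'].round(2),s['time_s'])
print('pos',p.round(1),'tilt',np.degrees(np.arccos(-R[2,2])).round(2))
# tray if rigid in grip: heel and center
for n,v in(('heel',[237.8,0,40]),('centre',[128,0,40])): print(n,(p+R@np.array(v)).round(1))
c=capture('top');W,ok=cloud(c);im=c['image']
import sys
pickle.dump(c,open('t_last.pkl','wb'))
cc=capture('scene');pickle.dump(cc,open('s_last.pkl','wb'))
h=np.hstack([cv2.resize(im[130:270,160:290],(520,560)),cv2.resize(cc['image'][100:240,260:330+130],None,fx=1.4,fy=4)[:560]])
a=cv2.resize(cc['image'][90:240,250:450],None,fx=3,fy=3,interpolation=cv2.INTER_CUBIC)
cv2.imwrite(sys.argv[1],a)
E
python3 ck.py pics/p1.png
```

```text
F [ 1.7  1.8 -2.6] T [ 0.83 -0.43  0.17] j [ 0.06  0.52  1.62 -0.06  1.12  1.2 ] 12.4167
pos [496.6 132.5 100.5] tilt 7.53
heel [703.1 234.8  29.7]
centre [605.6 186.5  44.1]
```

View pics/p1.png

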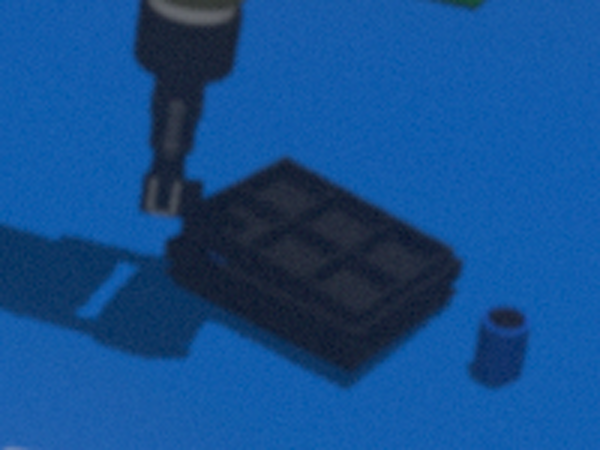

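The tray's tab corner is raised over a flat stack and the heel stays down. I'll keep tilting.

Request:
move_arm --moves '[{"turn": [0,-0.02,0],"translation": [0.85,0,-4.75],"hand": 0},{"turn": [0,-0.02,0],"translation": [0.8,0,-4.75],"hand": 0},{"turn": [0,-0.02,0],"translation": [0.8,0,-4.75],"hand": 0},{"turn": [0,-0.02,0],"translation": [0.8,0,-4.75],"hand": 0},{"turn": [0,-0.02,0],"translation": [0.75,0,-4.75],"hand": 0},{"turn": [0,-0.02,0],"translation": [0.75,0,-4.75],"hand": 0},{"turn": [0,-0.02,0],"translation": [0.75,0,-4.75],"hand": 0},{"turn": [0,-0.02,0],"translation": [0.75,0,-4.75],"hand": 0},{"turn": [0,0,0],"translation": [0,0,0],"hand": 0},{"turn": [0,0,0],"translation": [0,0,0],"hand": 0}]'

```text
time_s: 13.35
eef_pos: [508.2, 137.5, 136.8]
ee_rot: [0.034, 0.963, 0.225, -0.143]
force: [-3.4, -3.6, 1.8]
grip_width: 0.089
grip_force: 98.5
```

```bash
cat >> ck.py <<'E'
# stack / tray from top: rim points and tray plane (6 pockets' ribs)
k=ok&(np.hypot(W[...,0]-605,W[...,1]-185)<150)&(abs(W[...,2]-41)<4);print('rim',k.sum(),rect(W[k]))
d=R.T@np.array([0,0,0]);L=(W-p)@R
k=ok&(np.hypot(L[...,0]-128,L[...,1])<105)&(W[...,2]>22);P=L[k]
for _ in range(4):
    A=np.c_[P[:,0]-128,P[:,1],np.ones(len(P))];co=np.linalg.lstsq(A,P[:,2],rcond=None)[0];r=P[:,2]-A@co;P=P[abs(r)<max(12*.8**_,6)]
print('tray slope in tool(deg)',np.degrees(co[:2]).round(2),co[2].round(1),len(P))
E
python3 ck.py pics/p2.png
```

```text
F [-3.4 -3.6  1.8] T [-0.63  0.5  -0.22] j [ 0.09  0.58  1.44 -0.11  1.4   1.23] 13.35
pos [508.2 137.5 136.8] tilt 16.86
heel [701.8 233.1  29.5]
centre [607.6 186.5  61.4]
rim 203 ((631.3043212890625, 120.10791778564453), (258.628662109375, 69.52483367919922), 8.693596839904785)
tray slope in tool(deg) [  3.23 103.61] -82.6 162
```

Request:
move_arm --moves '[{"turn": [0,0,0],"translation": [-1.4,0,0.4],"hand": 0},{"turn": [0,-0.02,0],"translation": [0.6,0,-4.75],"hand": 0},{"turn": [0,-0.02,0],"translation": [0.6,0,-4.75],"hand": 0},{"turn": [0,-0.02,0],"translation": [0.5,0,-4.7],"hand": 0},{"turn": [0,-0.02,0],"translation": [0.5,0,-4.7],"hand": 0},{"turn": [0,0,0],"translation": [0,0,0],"hand": 0},{"turn": [0,0,0],"translation": [0,0,0],"hand": 0}]'

```text
time_s: 14.03
eef_pos: [514.6, 141.1, 153.7]
ee_rot: [0.042, 0.957, 0.224, -0.18]
force: [0.1, -1.0, -1.0]
grip_width: 0.084
grip_force: 98.3
```

```bash
python3 ck.py pics/p3.png
```

```text
F [ 0.1 -1.  -1. ] T [-0.15 -0.24 -0.11] j [ 0.1   0.62  1.34 -0.13  1.54  1.24] 14.0333
pos [514.6 141.1 153.7] tilt 21.29
heel [700.2 232.9  30.1]
centre [608.5 187.5  69.9]
rim 277 ((630.0855102539062, 123.26512145996094), (258.52435302734375, 72.96058654785156), 7.093771934509277)
tray slope in tool(deg) [-10.3  87.8] -47.5 203
```

View pics/p3.png

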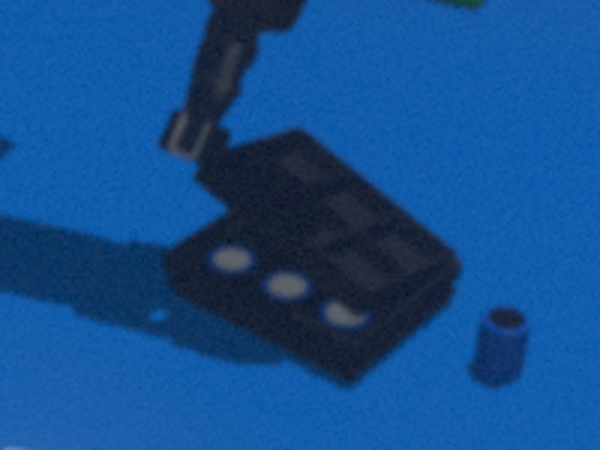

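The tray is clearly tilted over the loaded tray, with three parts visible and the stack in place. I'll tilt slightly more, then lift gently and check the force.

Request:
move_arm --moves '[{"turn": [0,-0.02,0],"translation": [0.4,0,-4.7],"hand": 0},{"turn": [0,-0.02,0],"translation": [0.4,0,-4.7],"hand": 0},{"turn": [0,-0.02,0],"translation": [0.4,0,-4.7],"hand": 0},{"turn": [0,-0.02,0],"translation": [0.4,0,-4.7],"hand": 0},{"turn": [0,0,0],"translation": [0,0,0],"hand": 0},{"turn": [0,0,0],"translation": [-0.9,0,-1.8],"hand": 0},{"turn": [0,0,0],"translation": [-0.9,0,-1.8],"hand": 0},{"turn": [0,0,0],"translation": [0,0,0],"hand": 0}]'

```text
time_s: 14.8
eef_pos: [522.4, 145.1, 174.9]
ee_rot: [0.051, 0.949, 0.222, -0.218]
force: [0.7, -0.0, -1.3]
grip_width: 0.086
grip_force: 98.2
```

```bash
python3 ck.py pics/p4.png
```

```text
F [ 0.7 -0.  -1.3] T [ 0.08 -0.16  0.01] j [ 0.12  0.66  1.23 -0.15  1.68  1.25] 14.8
pos [522.4 145.1 174.9] tilt 25.85
heel [698.6 232.4  35.3]
centre [610.  188.5  83.1]
rim 327 ((625.9727783203125, 146.9680633544922), (93.98152160644531, 248.01373291015625), 82.94541931152344)
tray slope in tool(deg) [-15.75  32.43] 19.8 417
```

Request:
move_arm --moves '[{"turn": [0,0,0],"translation": [-4.4,0,-9],"hand": 0},{"turn": [0,0,0],"translation": [-6.5,0,-13.5],"hand": 0},{"turn": [0,0,0],"translation": [-8.7,0,-18],"hand": 0},{"turn": [0,0,0],"translation": [-8.7,0,-18],"hand": 0},{"turn": [0,0,0],"translation": [-8.7,0,-18],"hand": 0},{"turn": [0,0,0],"translation": [-8.7,0,-18],"hand": 0},{"turn": [0,0,0],"translation": [-6.5,0,-13.5],"hand": 0},{"turn": [0,0,0],"translation": [-4.4,0,-9],"hand": 0},{"turn": [0,0.05,0],"translation": [0,0,0],"hand": 0},{"turn": [0,0.08,0],"translation": [0,0,0],"hand": 0}]'

```text
time_s: 15.73
eef_pos: [523.2, 145.5, 304.3]
ee_rot: [0.036, 0.961, 0.225, -0.155]
force: [0.2, -0.0, -1.7]
grip_width: 0.09
grip_force: 98.1
```

Request:
move_arm --moves '[{"turn": [0,0.08,0],"translation": [0,0,0],"hand": 0},{"turn": [0,0.08,0],"translation": [0,0,0],"hand": 0},{"turn": [0,0.08,0],"translation": [0,0,0],"hand": 0},{"turn": [0,0.08,0],"translation": [0,0,0],"hand": 0},{"turn": [0,0,0],"translation": [0,0,0],"hand": 0},{"turn": [0,0,0],"translation": [0,0,0],"hand": 0},{"turn": [0,0,0],"translation": [0,0,0],"hand": 0}]'

```text
time_s: 16.32
eef_pos: [522.8, 145.2, 304.6]
ee_rot: [0.0, 0.974, 0.228, -0.002]
force: [0.5, 0.0, -0.4]
grip_width: 0.086
grip_force: 98.1
```

```bash
python3 ck.py pics/p5.png; python3 -c "
from h import *
to([468.7,-247.9,220])
c=pickle.load(open('t_last.pkl','rb'));W,ok=cloud(c)
k=ok&(np.hypot(W[...,0]-605,W[...,1]-185)<150)&(W[...,2]>25)&(W[...,2]<46);print('stack',k.sum(),rect(W[k]))"
```

```text
F [ 0.5  0.  -0.4] T [-0.05  0.09 -0.07] j [ 0.06  0.32  1.34 -0.    1.48  1.17] 16.3167
pos [522.8 145.2 304.6] tilt 0.25
heel [735.7 250.7 263.5]
centre [637.3 201.9 264. ]
rim 431 ((626.3929443359375, 149.52218627929688), (92.0662841796875, 244.1091766357422), 79.59219360351562)
tray slope in tool(deg) [26.45 73.16] -0.3 344
pos [523.  145.4 304.2] tooly yaw -63.64 z [-0.004 -0.002 -1.   ] d_tool [-222.9  328.3   85. ]
stack 3028 ((626.7879638671875, 151.75665283203125), (97.12480163574219, 244.05062866210938), 79.52583312988281)
```

Request:
move_arm --moves '[{"turn": [0,0,0],"translation": [-8,12,0],"hand": 0},{"turn": [0,0,0],"translation": [-14,21,0],"hand": 0},{"turn": [0,0,0],"translation": [-18,26.5,0],"hand": 0},{"turn": [0,0,0],"translation": [-18,26.5,0],"hand": 0},{"turn": [0,0,0],"translation": [-18,26.5,0],"hand": 0},{"turn": [0,0,0],"translation": [-18,26.5,0],"hand": 0},{"turn": [0,0,0],"translation": [-18,26.5,0],"hand": 0},{"turn": [0,0,0],"translation": [-18,26.5,0],"hand": 0},{"turn": [0,0,0],"translation": [-18,26.5,0],"hand": 0},{"turn": [0,0,0],"translation": [-18,26.5,0],"hand": 0}]'

```text
time_s: 17.25
eef_pos: [482.5, -149.6, 304.7]
ee_rot: [-0.0, 0.974, 0.228, -0.002]
force: [1.2, 0.2, -0.7]
grip_width: 0.085
grip_force: 98.1
```

Request:
move_arm --moves '[{"turn": [0,0,0],"translation": [-18,26.5,5],"hand": 0},{"turn": [0,0,0],"translation": [-18,26.5,10],"hand": 0},{"turn": [0,0,0],"translation": [-13,19,15],"hand": 0},{"turn": [0,0,0],"translation": [-8,12,15],"hand": 0},{"turn": [0,0,0],"translation": [0,0,10],"hand": 0},{"turn": [0,0,0],"translation": [0,0,5],"hand": 0},{"turn": [0,0,0],"translation": [0,0,0],"hand": 0},{"turn": [0,0,0],"translation": [0,0,0],"hand": 0},{"turn": [0,0,0],"translation": [0,0,0],"hand": 0}]'

```text
time_s: 18.0
eef_pos: [469.3, -248.0, 246.0]
ee_rot: [0.001, 0.974, 0.229, -0.001]
force: [0.3, 0.1, -0.4]
grip_width: 0.086
grip_force: 98.1
```

```bash
cat > ck2.py <<'E'
from h import *;from rig import *
s=sense();p,R=pose(s);print(p,s['force'].round(1),s['dq'].round(3),s['grip_width'])
c=capture('top');w=capture('wrist');sc=capture('scene')
W,ok=cloud(c)
k=ok&(np.hypot(W[...,0]-605,W[...,1]-185)<135)&(W[...,2]>25)&(W[...,2]<46);print('stack',rect(W[k]))
for n,(X,o) in {'top':(W,ok),'wrist':wcloud(w,p,R),'scene':cloud(sc)}.items():
    L=(X-p)@R;k=o&(L[...,2]>8)&(L[...,2]<75)&(abs(L[...,1])<130)&(L[...,0]>24)&(L[...,0]<260);P=L[k]
    if len(P)<50:print(n,len(P));continue
    A=np.c_[P[:,0]-128,P[:,1],np.ones(len(P))];co=np.linalg.lstsq(A,P[:,2],rcond=None)[0]
    print(n,len(P),rect(P),'slope deg',np.degrees(co[:2]).round(1),'z',P[:,2].min().round(1),np.median(P[:,2]).round(1),P[:,2].max().round(1),'y',np.percentile(P[:,1],[.5,99.5]).round(1),'x',np.percentile(P[:,0],[.5,99.5]).round(1))
cv2.imwrite('pics/e.png',np.hstack([cv2.resize(c['image'],(400,250)),cv2.resize(sc['image'],(400,250))]))
to([468.7,-247.9,208])
E
python3 ck2.py
```

```text
[ 469.34563198 -247.97657324  246.04328346] [ 0.3  0.1 -0.4] [-0.004 -0.003  0.    -0.003 -0.003 -0.002] 0.08614244631571909
stack ((605.1890869140625, 183.23072814941406), (150.99305725097656, 190.17379760742188), 79.53933715820312)
top 8652 ((127.754150390625, 1.404876708984375), (174.3226318359375, 134.53311157226562), 37.517242431640625) slope deg [ 0.1 -0.2] z 8.1 35.5 41.4 y [-97.4  99.1] x [ 30.3 228.9]
wrist 51218 ((120.94613647460938, -4.566169738769531), (158.7866973876953, 135.65231323242188), 37.62867736816406) slope deg [2. 0.] z 8.0 35.1 38.5 y [-98.4  86.6] x [ 28.  138.7]
scene 6783 ((127.84202575683594, 1.475250244140625), (176.83505249023438, 136.50062561035156), 37.6184196472168) slope deg [ 0.2 -0.3] z 8.3 31.4 43.0 y [-97.1 105.2] x [ 28.3 233.1]
pos [ 469.1 -248.3  245.8] tooly yaw -63.62 z [-0.001 -0.002 -1.   ] d_tool [-0.1 -0.5 37.8]
```

Request:
move_arm --moves '[{"turn": [0,0,0],"translation": [0,-0.6,4],"hand": 0},{"turn": [0,0,0],"translation": [0,-0.6,8],"hand": 0},{"turn": [0,0,0],"translation": [0,0,10],"hand": 0},{"turn": [0,0,0],"translation": [0,0,9],"hand": 0},{"turn": [0,0,0],"translation": [0,0,5],"hand": 0},{"turn": [0,0,0],"translation": [0,0,2],"hand": 0},{"turn": [0,0,0],"translation": [0,0,0],"hand": 0},{"turn": [0,0,0],"translation": [0,0,0],"hand": 0},{"turn": [0,0,0],"translation": [0,0,0],"hand": 0},{"turn": [0,0,0],"translation": [0,0,0],"hand": 0}]'

```text
time_s: 18.98
eef_pos: [468.3, -247.7, 207.5]
ee_rot: [0.001, 0.974, 0.228, -0.001]
force: [-0.1, 0.7, -0.6]
grip_width: 0.086
grip_force: 98.1
```

```bash
python3 ck2.py
```

```text
[ 468.32860122 -247.67375591  207.45871521] [-0.1  0.7 -0.6] [ 0.001 -0.     0.002  0.001  0.001  0.001] 0.08574922338112557
stack ((605.0046997070312, 183.18905639648438), (150.936279296875, 190.3475341796875), 79.3481674194336)
top 7674 ((127.88594055175781, 1.5730056762695312), (174.69290161132812, 134.90179443359375), 37.60257339477539) slope deg [ 0.1 -0.2] z 8.1 35.5 41.7 y [-97.3  99.2] x [ 30.1 229. ]
wrist 51217 ((120.59257507324219, -4.7017364501953125), (158.0621795654297, 135.7449493408203), 37.620460510253906) slope deg [2.1 0. ] z 8.1 35.0 38.4 y [-98.5  86.4] x [ 27.9 138.7]
scene 6585 ((127.77326965332031, 0.5628662109375), (178.67596435546875, 137.58389282226562), 37.6320915222168) slope deg [ 0.2 -0.3] z 8.7 32.1 43.4 y [-97.1 105. ] x [ 28.3 233.9]
pos [ 468.2 -247.6  207.3] tooly yaw -63.66 z [-0.001 -0.001 -1.   ] d_tool [ 0.3  0.5 -0.7]
```

View pics/e.png

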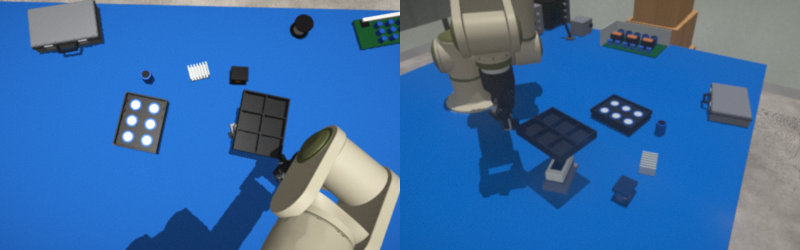

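The tray is held level above the docked reader at (262,122) in the left half. The stack at (142,122) still has all six parts, and the bystanders haven't moved.

```bash
python3 -c "
from rig import finish_job;print(finish_job())"
```

```text
the job is handed in; nothing more can be done
None
```

The job is handed in at about 19 s of the 66 s allowed: the reader is seated on the dock pegs and released, and the top tray is peeled off and held level, centred about 10 cm above the reader's window; the loaded stack shifted by about 1.5 mm and the bystanders look untouched.

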